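Load the cheese feeder and snug it with the coarse ring

TASK

Lay the small yellow cheese block from the cutting board upright in the feeder's channel, between the steel gauge plate and the red pusher, and let go. Then turn only the big black outer ring of the double knob clockwise until the pusher holds the cheese snugly against the gauge plate, with about 10 N, and let go; do not bruise the cheese, do not push the pusher by hand, and do not move the small silver inner knob, which is already set for the slice thickness. Leave the two other pieces on the cutting board where they are.

Things in the scene. Friction and masses are not known exactly. Their poses are not given: they have to be found in the camera images.
- cheese_mid (a point): Centre of the cheese block to load: yellow with a brown rind on its top, 40 mm along its x, 80 mm along its y, 50 mm tall (z, up), 0.17 kg. It starts upright on the white cutting board (300 x 180 x 18 mm, its top 18 mm above the table).
- feeder: Aluminium feeder fixed to the table. Origin: on the table, under the middle of the channel; x across the channel, y along it from the steel gauge plate (-y end) to the red pusher and the double knob (+y end), z up. The drive box under the knobs is 80 x 85 mm, its top 41 mm above the table.
- channel (a point): Middle of the channel's white floor, 20 mm above the feeder's origin. The channel is 50 mm wide, between steel rails whose tops are 30 mm above the table. The cheese lies here with its long side (its y) along the feeder's y, underside on the floor. The gauge plate (top 72 mm above the table) closes the -y end; its face is at y = -50 to -61 mm, as the inner knob is set, and is not measured.
- pusher_face (a point): Point on the cheese side of the red pusher plate, 47 mm above the table (plate 46 mm wide, top 72 mm above the table). It starts at feeder y = 45 to 56 mm, leaving 96 to 117 mm of room for the 80 mm cheese. The plate is sprung on its carriage and yields 1 mm per 5 N. Snug is 5 to 15 N on the cheese; above 22 N the cheese is bruised.
- carriage: Grey carriage behind the red pusher, 46 x 22 x 40 mm, top 66 mm above the table; its origin lies on the table plane below the pusher's face when the spring is unloaded. The outer ring drives it 16 mm towards the gauge plate (-y of the feeder) per radian; the robot must not push it.
- coarse_grip (a point): Centre of the big black outer ring of the double knob, half-way up it, on its upright axis (180 mm from the feeder's origin along +y). The ring is 52 mm across and 22 mm tall (58 to 80 mm above the table), round, ribbed, and stands clear of the drive box by 17 mm, on a thin neck (34 mm across).
- coarse (a joint): Angle of the outer ring (rad), growing clockwise seen from above, which moves the pusher towards the gauge plate. Starts at 0 to 0.5; needs 1.2 to 2.4 rad of turning. Friction: 0.28 N m either way, so the ring stays where it is left and, at rest, the torque felt may have either sign; each newton on the cheese adds 0.016 N m counter-clockwise (10 N: 0.16), seen as a change between one stop and the next.
- fine (a joint): Angle of the small silver inner knob (rad, growing clockwise from above): the slice thickness setting, 0.3 to 5.3 at the start. It turns very easily (0.06 N m) and must stay as it is.
- fine_mark (a point): Tip of the red line on top of the inner knob, 11 mm from the axis, 100 mm above the table. The inner knob is 24 mm across and stands on the ring's axis, from 83 to 100 mm above the table.
- wedge: orange cheese offcut, 34 x 60 x 30 mm, loose on the board; origin at the centre of its underside. Leave alone.
- rind: brown strip of rind, 20 x 45 x 12 mm, loose on the board; origin at the centre of its underside. Leave alone.
Things that resemble listed ones, but are neither listed nor needed, are in the scene too. Leave any blue, green or turquoise look-alike of the part that bears cheese_mid alone.

How it is judged:
By the outcome, as a careful person would: the job done as asked, in the order asked, and still so for the second after the job is handed in, with the robot touching nothing.
It also fails if it takes over 64 s, if anything falls off the work surface, if the arm or the gripper's body presses on something with over 40 N, if the wrist force passes 120 N, or if a joint passes its speed limit or range.

ROBOT

A 7-joint arm with a two-finger parallel gripper is mounted at the origin on the work surface. World frame = base frame: x ahead of the robot, y to its left, z up, the work surface at z = 0. Lengths are in mm, angles in rad, forces in N, time in s.
With the tool pointing down it reaches from about 400 to 875 mm from the base axis. Payload 4.4 kg.
Tool frame: the origin (TCP) lies on the centre line of the jaws, within the pads' length; the fingertips stand 25 mm ahead of it and the grasp point (between the pads) lies 6 mm ahead of it (ctrl.finger_overhang is the distance from the TCP to the fingertips, in mm); z points along the fingers, y is the line along which they close (so a half turn about z gives the same grasp; the last joint's range is limited). The gripper opens to 85 mm and grips with 20 to 120 N. Pads are 22 mm wide; open, the fingers measure 114 mm over their backs; the gripper's body (76 mm by 85 mm) begins 54 mm behind the grasp point. The pads swing forward as they close: fully open they stand 13 mm farther back than shut.
Start: joints at [1.119, 0.628, 0.038, 1.517, -0.027, 0.996, -0.02], TCP at [244.622, -602.227, 256.313] pointing down, gripper open.
Joint ranges: [-3.06, 3.06], [-0.37, 2.12], [-1.25, 1.32], [0.18, 2.47], [-1.1, 4.24], [0.23, 1.98], [-2.94, 2.94]. Speed limits (rad/s): [2.57, 2.57, 3.14, 3.14, 3.14, 3.14, 3.14].

INTERFACE

Orientations are given as [roll, pitch, yaw] about the fixed x, y, z axes, in that order (R = Rz(yaw) Ry(pitch) Rx(roll)).
In Python, from cell import ctrl gives the robot as it stands. The module is installed in compiled form; this text tells all that it offers.
- The arm moves only by the tool play_rows, never from a script. Its argument "targets" is a list of rows, each a list of 5 numbers: the closure, from 0 (fully open) to 1 (shut), then the shift along the tool's x, y, z in cm, then the turn about the tool's z in degrees. In form: [[gripper, dx, dy, dz, spin], ...]. A call has 1 to 10 rows; each row is the pose to reach, as a shift and turn from the pose commanded when the call began, along the tool's axes at that moment; what a row does not reach only later rows make up. A row lasts 1/10 s, in which the tool goes at most 50 mm and 8.59 degrees, less where a joint would pass 70% of its speed; a pose out of reach is approached as far as the arm can. A call with a gripper value outside its range is refused whole. The fingers move at their own pace and stop on an object; the grip force is fixed at half the most. Time passes only in rows, so rows that repeat a pose let the fingers close. It gives the time, the measured TCP pose, the force, the opening and the grip force at its end, in the units of the state.
- ctrl.read_state(): the state, without advancing time (a new reading comes with each control period).
- ctrl.get_image(name): name is "scene" or "top"; returns (picture, depth): 420x560x3 uint8, red, green, blue; 420x560 float32, mm along the optical axis (not along the pixel's ray), 0 where there is no reading.
- ctrl.calibration(name): a dict with "vfov" (degrees; the focal length in pixels is half the picture's height over the tangent of half this angle, whatever the lens; pixels are square), "cx", "cy" (the principal point, pixels), "k1" (the pictures are not rectified: a ray, as slopes to the right and down, at radius r is drawn at 1 + k1 r^2 times it, then the intrinsics apply), "extrinsics" (4x4, takes a point from camera to world coordinates). Camera axes: x right, y down, z forward; pixel columns grow to the right and rows downward; lengths in mm; the calibration is good to about 2 mm. A picture is of the moment at which its call begins. calibration takes no time and is no camera call.
- ctrl.finish_job(): hands the job in; it is judged then, once.
Trained networks look in the newest picture that a camera, given by its name, has taken for a name from the list of things; names that differ only in an ending like _2 or _b are one class to them, and where a whole thing is asked for, a point or a joint stands for the part that bears it (a point fixed in the world has none). Each returns a list of dicts, best first, with "confidence" (0 to 1); they miss things now and then, are a little off and sometimes report something else, mostly with a low value. They report only what shows in the picture. A call takes as long as a camera call. They do not tell look-alikes from the thing itself.
- ctrl.search_frame(camera, name): "bbox" ([left, top, right, bottom] in pixels, round what is visible of it).
- ctrl.trace(camera, name): "pixels" (420x560 bool, what is visible of it) and "bbox" ([left, top, right, bottom] in pixels, round what is visible of it).
The state is a dict: "clock": time; "qpos": joint angles; "qd": joint speeds; "tau": joint torques, N m; "eef_pos": TCP position; "tool_rot": TCP orientation; "force": force on the tool from outside, world axes, zero at the start; "torque": the same for the moment, N m; "width": finger opening in mm; "gripper_force": force on a finger pad.
Only numpy, scipy, OpenCV 4.12 (cv2) and the standard library are available. Lean on these libraries where they do the work, as an engineer would, in place of code of your own. Each camera call takes 0.05 s, during which the arm holds its last target. There are 200 camera calls.

## Working session

There is one attempt and no reset: what is moved stays moved. The work goes in short steps, Python scripts to look and compute and a tool call to move; the robot and the scene stay as the last step left them, time stands still between calls to the robot, and variables do not carry over. Pictures are saved under pics/ and viewed, at most 10 in all, crops included, and the job is handed in when it is done.

Besides the shell and the picture viewer there is one more tool, called after "Request:" as name([rows], argument=value, ...), one row to a line, values as JSON. play_rows: Moves the arm, as the interface text tells. Its arguments: {"type":"object","properties":{"targets":{"type":"array"}},"required":["targets"]}

```bash
mkdir -p pics
cat > h.py <<'E'
import numpy as np, cv2
from cell import ctrl
def cal(n):
    c=ctrl.calibration(n); f=210/np.tan(np.radians(c['vfov'])/2)
    return c,f,np.array(c['extrinsics'])
def pts(n,depth,mask):
    c,f,E=cal(n); v,u=np.nonzero(mask&(depth>0)); d=depth[v,u]
    x=(u-c['cx'])/f; y=(v-c['cy'])/f
    K=np.array([[1,0,0],[0,1,0],[0,0,1.]])
    p=cv2.undistortPoints(np.stack([x,y],1).reshape(-1,1,2).astype(float),K,np.array([c['k1'],0,0,0.])).reshape(-1,2)
    P=np.c_[p[:,0]*d,p[:,1]*d,d]
    return P@E[:3,:3].T+E[:3,3], np.c_[u,v]
def save(n,img,box=None,s=1):
    if box: img=img[box[1]:box[3],box[0]:box[2]]
    cv2.imwrite('pics/'+n,cv2.resize(img[:,:,::-1],None,fx=s,fy=s,interpolation=cv2.INTER_CUBIC))
E
python3 - <<'E'
from h import *
ims=[]
for n in('scene','top'):
    im,d=ctrl.get_image(n); np.savez(f'/tmp/{n}.npz',im=im,d=d); ims.append(im)
    print(n,ctrl.calibration(n))
    for t in('cheese_mid','feeder','coarse_grip','fine_mark','pusher_face','carriage','wedge','rind'):
        print(t,[(np.round(r['bbox']).tolist(),round(r['confidence'],2)) for r in ctrl.search_frame(n,t)][:4])
    save(n+'0.png',im)
print(ctrl.read_state())
E
```

```text
scene {'vfov': 54.80931025172009, 'cx': 278.22416629641214, 'cy': 208.8447875125836, 'k1': 0.0033964654941712083, 'extrinsics': array([[ 3.00378311e-02,  6.58659963e-01, -7.51840928e-01,
         1.31012488e+03],
       [ 9.99495454e-01, -2.75609431e-02,  1.57870973e-02,
        -9.45717323e+01],
       [-1.03231161e-02, -7.51935800e-01, -6.59155510e-01,
         7.84116333e+02],
       [ 0.00000000e+00,  0.00000000e+00,  0.00000000e+00,
         1.00000000e+00]])}
cheese_mid [([150.0, 160.0, 181.0, 193.0], 0.85), ([244.0, 168.0, 265.0, 202.0], 0.82), ([183.0, 202.0, 215.0, 229.0], 0.7), ([236.0, 207.0, 271.0, 235.0], 0.56)]
feeder [([288.0, 208.0, 432.0, 260.0], 0.9)]
coarse_grip [([397.0, 210.0, 416.0, 230.0], 0.56), ([148.0, 246.0, 177.0, 262.0], 0.47)]
fine_mark []
pusher_face []
carriage [([357.0, 211.0, 389.0, 237.0], 0.67)]
wedge [([150.0, 243.0, 176.0, 266.0], 0.95)]
rind [([190.0, 257.0, 208.0, 267.0], 0.56)]
top {'vfov': 56.90630562025139, 'cx': 278.54113020237895, 'cy': 206.57001857390114, 'k1': -0.09857994184504823, 'extrinsics': array([[-6.90642918e-03, -9.98684329e-01, 
[... 887 characters left out ...]
 'qpos': array([ 1.11920096,  0.6283815 ,  0.03848495,  1.51743178, -0.02698015,
        0.99629087, -0.02004264]), 'qd': array([-1.26305414e-03,  8.93874737e-04,  1.90519226e-03,  7.93612158e-04,
        1.99024858e-03, -9.41796016e-05, -6.13412822e-04]), 'tau': array([ 2.56843150e-04, -5.63265002e+01,  1.22560423e+00, -1.93786007e+01,
        1.08518335e-02,  1.48723982e-03, -7.73170488e-07]), 'eef_pos': array([ 244.6194838 , -602.21462669,  256.31495805]), 'tool_rot': array([ 3.14158688e+00, -2.90004372e-05,  3.85749966e-01]), 'force': array([-0.73699999, -0.74945935,  0.16748361]), 'torque': array([-0.01184637,  0.00827877,  0.0159059 ]), 'gripper_force': 0.0, 'width': 85.31874940140773}
```

View pics/top0.png

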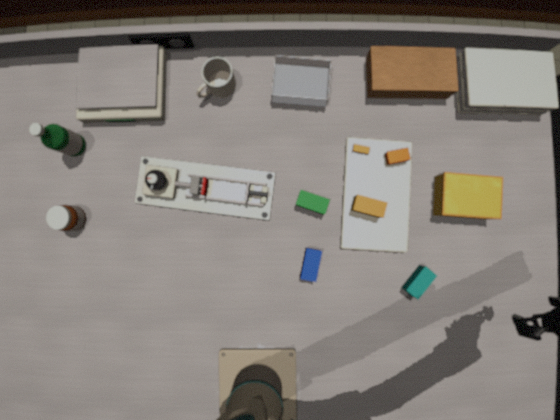

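View pics/scene0.png

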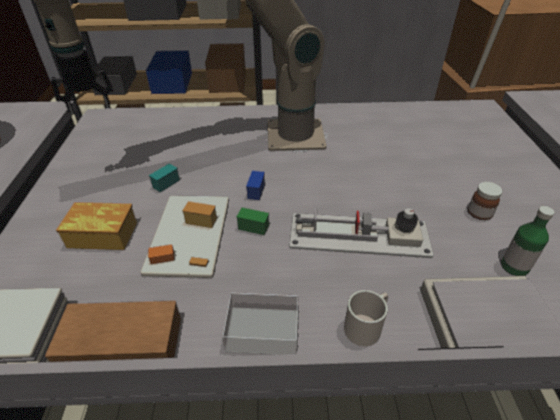

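Run:
```python
from h import *
z=np.load('/tmp/top.npz'); im,d=z['im'],z['d']
box=[340,130,440,300]; 
a=cv2.resize(im[130:300,290:440],None,fx=2.6,fy=2.6,interpolation=cv2.INTER_CUBIC)
b=cv2.resize(im[145:230,130:280],None,fx=2.6,fy=2.6,interpolation=cv2.INTER_CUBIC)
h=np.zeros((a.shape[0],a.shape[1]+b.shape[1],3),np.uint8); h[:,:a.shape[1]]=a; h[:b.shape[0],a.shape[1]:]=b
save('crop1.png',h)
def rect(P): 
    r=cv2.minAreaRect(P[:,:2].astype(np.float32)); return [np.round(x,1) for x in r]
M=np.zeros(d.shape,bool)
m=M.copy(); m[192:224,345:395]=1
P,uv=pts('top',d,m); s=(P[:,2]>58)&(P[:,2]<80); print('cheese top',s.sum(),np.median(P[s],0),rect(P[s]))
for nm,b in(('wedge',(380,145,416,168)),('rind',(350,141,375,156))):
    m=M.copy(); m[b[1]:b[3],b[0]:b[2]]=1; P,_=pts('top',d,m); s=(P[:,2]>24)&(P[:,2]<60); print(nm,s.sum(),rect(P[s]),P[s].mean(0))
m=M.copy(); m[145:230,125:285]=1
P,uv=pts('top',d,m); print(np.histogram(P[:,2],bins=np.arange(-6,112,4)))
for lo,hi in((5,16),(15,25),(26,34),(36,46),(56,76),(76,88),(90,110)):
    s=(P[:,2]>lo)&(P[:,2]<hi); print(lo,hi,s.sum(),P[s].mean(0).round(1),rect(P[s]))
for n in('top',):
  im,d=ctrl.get_image(n)
  for t in('coarse_grip','fine_mark','pusher_face','carriage','cheese_mid'):
    for r in ctrl.trace(n,t)[:2]:
        P,_=pts(n,d,r['pixels']); print(t,r['confidence'],len(P),np.median(P,0).round(1),rect(P))
```

```text
cheese top 518 [ 478.39732593 -291.4625069    68.8057965 ] [array([ 479.1, -292.2]), array([80.5, 40.9]), np.float64(74.5)]
wedge 325 [array([ 611. , -374.4]), array([35.1, 61.1]), np.float64(11.2)] [ 609.87142421 -371.72545199   46.43037362]
rind 116 [array([ 633.1, -280.4]), array([43.4, 19.7]), np.float64(73.3)] [ 633.24301404 -279.55795172   29.79793424]
(array([ 887, 4902, 1220,  491, 2494,  761,  689,  210,  174,  221,  138,
        426,  193,   70,   28,   10,   32,   88,   98,   77,   51,  175,
         39,    4,    4,    9,   47,   10,    0]), array([ -6,  -2,   2,   6,  10,  14,  18,  22,  26,  30,  34,  38,  42,
        46,  50,  54,  58,  62,  66,  70,  74,  78,  82,  86,  90,  94,
        98, 102, 106, 110]))
5 16 3595 [531.5 131.8  12. ] [array([536.2, 143.3]), array([410.5, 227.1]), np.float64(89.7)]
15 25 1245 [526.4  83.9  19.4] [array([533.5, 137.9]), array([365. , 127.2]), np.float64(82.9)]
26 34 395 [525.5  79.2  30.3] [array([533.6, 114. ]), array([290.3,  74.7]), np.float64(84.7)]
36 46 701 [543.6 220.4  40.7] [array([533.8, 132.4]), array([328.4,  79.9]), np.fl
[... 326 characters left out ...]
  79.4] [array([548.1, 250.3]), array([47. , 50.2]), np.float64(31.9)]
fine_mark 0.66 81 [549.8 249.6  98.9] [array([550.3, 252.1]), array([21. , 20.9]), np.float64(24.6)]
pusher_face 0.6 132 [534.4 129.2  59.2] [array([535.7, 135.8]), array([18.9, 49.1]), np.float64(83.0)]
pusher_face 0.52 340 [ 609.3 -370.9   47.6] [array([ 612.9, -373.8]), array([38.3, 60.4]), np.float64(10.6)]
carriage 0.88 383 [537.  147.9  61.7] [array([537. , 167.3]), array([82.8, 46.4]), np.float64(84.8)]
cheese_mid 0.92 669 [ 283.9 -423.    50.1] [array([ 274.2, -435. ]), array([62.4, 81.2]), np.float64(49.3)]
cheese_mid 0.82 509 [ 332.  -139.9   50.8] [array([ 331.1, -144.8]), array([48.1, 80.2]), np.float64(82.0)]
```

View pics/crop1.png

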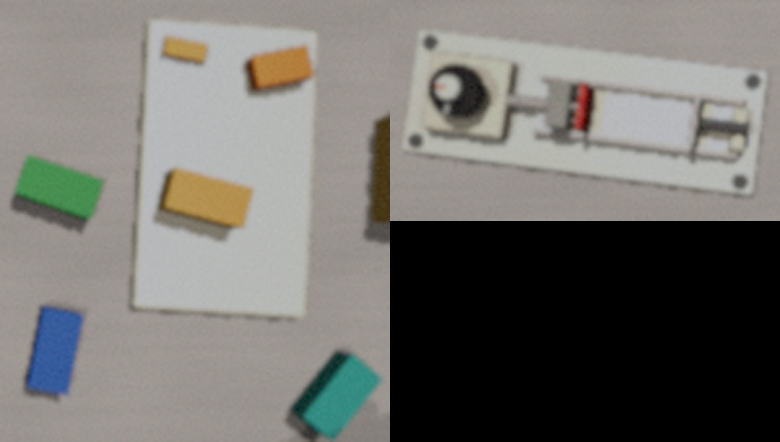

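The target is the yellow block on the board at top (370,207). It is yellow and stands on the white board. Green (312,203), blue (311,265) and turquoise (420,281) are look-alikes off the board, and the wedge (398,156) and rind (361,149) stay. The crop confirms this. Next I move above it.

Request:
play_rows([
  [0,10,-6,2,-8],
  [0,20,-12,4,-16],
  [0,28,-17,6,-24],
  [0,33.4,-19.9,7.6,-32],
  [0,33.4,-19.9,7.6,-40],
  [0,33.4,-19.9,7.6,-48],
  [0,33.4,-19.9,7.6,-52.4],
  [0,33.4,-19.9,7.6,-52.4],
  [0,33.4,-19.9,7.6,-52.4],
  [0,33.4,-19.9,7.6,-52.4],
])

```text
clock: 2.2
eef_pos: [479.9, -291.0, 180.2]
tool_rot: [-3.141, -0.0, 1.303]
force: [-0.9, -0.6, 0.5]
width: 85.4
gripper_force: 0.0
```

Run:
```python
from h import *
s=ctrl.read_state(); print(s['clock'],s['eef_pos'].round(1),s['tool_rot'].round(3),s['qpos'].round(2))
z=np.load('/tmp/top.npz'); im,d=z['im'],z['d']
m=np.zeros(d.shape,bool); m[145:230,130:285]=1
P,uv=pts('top',d,m)
k=np.array([549.2,252.2])
from scipy.spatial.transform import Rotation
for th in (81,82,82.5,83,83.5,84,85):
    t=np.radians(th); y=np.array([np.cos(t),np.sin(t)]); x=np.array([y[1],-y[0]])
    q=P[:,:2]-k; Y=q@y+180; X=q@x
    s=(abs(Y)<40)&(P[:,2]>27)&(P[:,2]<36)&(abs(X)<45)
    # rails: slope of each side
    o=[]
    for sg in(1,-1):
        r=s&(sg*X>15); c=np.polyfit(Y[r],X[r],1); o+= [round(c[0],4),round(np.median(X[r]),1)]
    print(th,o)
t=np.radians(82.8); y=np.array([np.cos(t),np.sin(t)]); x=np.array([y[1],-y[0]])
Y=(P[:,:2]-k)@y+180; X=(P[:,:2]-k)@x
s=(abs(X)<30)&(P[:,2]>50)&(Y<140)
print(np.histogram(Y[s],bins=np.arange(-110,140,4)))
c=np.array([im[v,u] for u,v in uv]).astype(int)
r=(c[:,0]>c[:,1]+50)&(Y<120)&(P[:,2]>60); print('red',r.sum(),np.percentile(Y[r],[0,5,50,95]),np.median(X[r]),P[r,2].max())
s=(abs(X)<30)&(P[:,2]>55)&(Y<0); print('gauge',s.sum(),Y[s].min(),Y[s].max(),np.percentile(Y[s],[50,90]),np.median(X[s]), P[s,2].max())
s=(abs(Y)<30)&(abs(P[:,2]-20)<3)&(abs(X)<30); print('floor',X[s].min(),X[s].max())
```

```text
2.2 [ 479.9 -291.   180.2] [-3.141 -0.     1.303] [ 0.62  0.6  -0.19  1.84  0.17  0.71  0.07]
81 [np.float64(-0.0245), np.float64(32.5), np.float64(-0.0283), np.float64(-22.8)]
82 [np.float64(-0.0071), np.float64(29.3), np.float64(-0.0138), np.float64(-25.8)]
82.5 [np.float64(0.0016), np.float64(27.7), np.float64(-0.0046), np.float64(-27.4)]
83 [np.float64(0.0102), np.float64(26.1), np.float64(0.0041), np.float64(-29.0)]
83.5 [np.float64(0.0189), np.float64(24.5), np.float64(0.0155), np.float64(-30.5)]
84 [np.float64(0.0276), np.float64(23.0), np.float64(0.0242), np.float64(-32.0)]
85 [np.float64(0.045), np.float64(20.1), np.float64(0.0416), np.float64(-35.2)]
(array([ 0,  0,  0,  0,  1,  0,  3,  1,  1,  0,  2,  1,  1, 39, 20,  0,  0,
        0,  0,  0,  0,  0,  0,  0,  0,  0,  0,  0,  0,  0,  0,  0,  0,  0,
        0,  0,  0,  0,  0,  0, 14, 44, 16,  2,  5, 38, 31, 30, 23, 30,  5,
        0,  0,  0,  0,  0,  0,  0,  0,  0,  0,  0]), array([-110, -106, -102,  -98,  -94,  -90,  -86,  -82,  -78,  -74,  -70,
        -66,  -62,  -58,  -54,  -50,  -46,  -42,  -38,  -34,  -30,  -26,
        -22,  -18,  -14,  -10,   -6,   -2,    2,    6,   10,   14,   18,
         22,   26,   30,   34,   38,   42,   46,   50,   54,   58,   62,
         66,   70,   74,   78,   82,   86,   90,   94,   98,  102,  106,
        110,  114,  118,  122,  126,  130,  134,  138]))
red 55 [53.60565778 53.90714986 56.16807261 59.65483189] -1.7040190148112377 75.52045761116574
gauge 55 -57.626673798189984 -51.17862854135552 [-55.2970564  -52.26373185] -2.212595129105567 75.99261565959875
floor -25.31811169143815 24.772395637209286
```

Request:
play_rows([
  [0,-0.1,0,4,0],
  [0,-0.1,0,8,0],
  [0,-0.1,0,11,0],
  [0,-0.1,0,12.2,0],
  [0,-0.1,0,12.2,0],
  [1,-0.1,0,12.2,0],
  [1,-0.1,0,12.2,0],
  [1,-0.1,0,12.2,0],
  [1,-0.1,0,12.2,0],
  [1,-0.1,0,12.2,0],
])

```text
clock: 3.2
eef_pos: [479.6, -293.7, 59.9]
tool_rot: [3.139, 0.001, 1.3]
force: [-1.3, 0.5, 6.9]
width: 39.2
gripper_force: 61.9
```

Request:
play_rows([
  [1,0,0,0,0],
  [1,0,0,0,0],
  [1,0,0,0,0],
])

```text
clock: 3.5
eef_pos: [479.6, -293.7, 59.9]
tool_rot: [3.139, 0.001, 1.3]
force: [0.3, 0.9, 6.9]
width: 39.1
gripper_force: 61.9
```

Request:
play_rows([
  [1,0,0,-2,0],
  [1,0,0,-5,0],
  [1,0,0,-8,0],
  [1,0,0,-11,0],
  [1,0,0,-12,0],
  [1,0,0,-12,0],
])

```text
clock: 4.1
eef_pos: [479.6, -293.6, 179.7]
tool_rot: [3.138, 0.001, 1.3]
force: [0.7, -1.0, -2.3]
width: 39.9
gripper_force: 60.9
```

```bash
cat > go.py <<'E'
import sys
from h import *
s=ctrl.read_state(); p=s['eef_pos']; yw=s['tool_rot'][2]
print(s['clock'],p.round(1),s['tool_rot'].round(3),s['width'],s['gripper_force'],s['force'].round(2),s['torque'].round(3),s['qpos'].round(2))
if len(sys.argv)>1:
    x,y,z,a=map(float,sys.argv[1:]); d=np.array([x,y])-p[:2]
    print('cm',((d@[np.cos(yw),np.sin(yw)])/10).round(2),((d@[np.sin(yw),-np.cos(yw)])/10).round(2),((p[2]-z)/10).round(2),'spin',(np.degrees(yw)-a).round(2))
E
python3 go.py 526 73.7 160 82.6
```

```text
4.1 [ 479.6 -293.6  179.7] [3.138e+00 1.000e-03 1.300e+00] 39.931386217640814 60.90890049934387 [ 0.71 -1.02 -2.29] [-0.058 -0.007  0.001] [ 0.63  0.61 -0.2   1.84  0.17  0.71  0.06]
cm 36.63 -5.35 1.97 spin -8.11
```

Request:
play_rows([
  [1,3,-0.5,0,0],
  [1,7,-1,0,-2],
  [1,12,-1.75,0,-4],
  [1,17,-2.5,0,-6],
  [1,22,-3.2,0,-8],
  [1,27,-4,0.5,-8.1],
  [1,31.5,-4.6,1,-8.1],
  [1,35,-5.1,1.5,-8.1],
  [1,36.5,-5.35,1.97,-8.1],
  [1,36.5,-5.35,1.97,-8.1],
])

```text
clock: 5.1
eef_pos: [523.5, 76.3, 156.5]
tool_rot: [-3.138, -0.001, 1.447]
force: [0.9, -0.8, -2.5]
width: 39.4
gripper_force: 60.9
```

```bash
python3 - <<'E'
from h import *
im,d=ctrl.get_image('scene'); a=cv2.resize(im[140:270,270:440],None,fx=4,fy=4,interpolation=cv2.INTER_CUBIC)
save('hov.png',a)
E
python3 go.py 526 73.7 66 82.6
```

```text
5.15 [523.6  73.7 156.9] [-3.138e+00  1.000e-03  1.444e+00] 39.24461446562227 60.89174151420593 [-0.52  0.02 -2.78] [-0.038  0.008 -0.002] [-0.07  0.6  -0.19  1.94  0.18  0.61 -0.5 ]
cm 0.03 0.24 9.09 spin 0.16
```

View pics/hov.png

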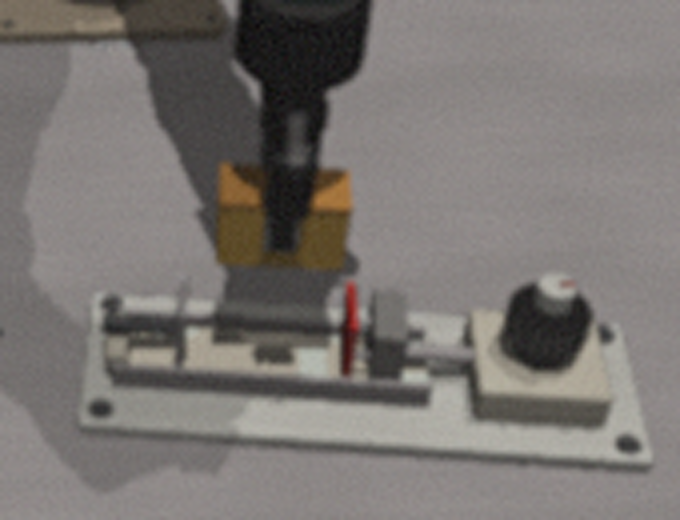

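The cheese hangs upright between the gauge plate (crop x≈183) and the pusher (x≈350), and the knob is at (550,315). Lowering, with a 2.4 mm sideways correction.

Request:
play_rows([
  [1,0,0.24,0.5,0],
  [1,0,0.24,2,0],
  [1,0,0.24,4,0],
  [1,0,0.24,6,0],
  [1,0,0.24,7.5,0],
  [1,0,0.24,8.3,0],
  [1,0,0.24,8.8,0],
  [1,0,0.24,8.8,0],
])

```text
clock: 5.95
eef_pos: [527.2, 71.7, 70.3]
tool_rot: [-3.141, 0.001, 1.44]
force: [-0.4, -0.0, -1.5]
width: 39.4
gripper_force: 60.9
```

```bash
python3 go.py 526 73.7 62 82.6
```

```text
5.95 [527.2  71.7  70.3] [-3.141e+00  1.000e-03  1.440e+00] 39.374942427761006 60.89501738548279 [-0.41 -0.04 -1.54] [ 0.014  0.007 -0.041] [-0.1   0.75 -0.13  1.98  0.23  0.42 -0.53]
cm 0.18 -0.15 0.83 spin -0.07
```

Request:
play_rows([
  [1,0.15,-0.1,0.3,0],
  [1,0.15,-0.1,0.6,0],
  [1,0.15,-0.1,0.75,0],
  [1,0.15,-0.1,0.8,0],
  [1,0.15,-0.1,0.8,0],
])

```text
clock: 6.45
eef_pos: [526.5, 74.2, 62.7]
tool_rot: [3.141, 0.0, 1.442]
force: [0.2, -0.8, -2.4]
width: 39.5
gripper_force: 60.9
```

```bash
python3 go.py 526 73.7 62 82.6
```

```text
6.45 [526.5  74.2  62.7] [3.141 0.    1.442] 39.49439894374075 60.89504957199097 [ 0.16 -0.79 -2.42] [-0.021 -0.045 -0.033] [-0.11  0.76 -0.13  1.99  0.23  0.4  -0.54]
cm -0.05 -0.05 0.07 spin 0.0
```

Just above the floor. I lower until contact shows.

Request:
play_rows([
  [1,0,0,0.1,0],
  [1,0,0,0.15,0],
  [1,0,0,0.2,0],
  [1,0,0,0.2,0],
])

```text
clock: 6.85
eef_pos: [526.7, 74.3, 61.9]
tool_rot: [3.141, 0.0, 1.442]
force: [-2.0, 0.1, 10.1]
width: 39.1
gripper_force: 62.4
```

Request:
play_rows([
  [0.4,0,0,0,0],
  [0.3,0,0,0,0],
  [0.2,0,0,0,0],
  [0.2,0,0,0,0],
  [0.2,0,0,-2,0],
  [0.2,0,0,-5,0],
  [0.2,0,0,-9,0],
  [0.1,0,0,-12,0],
  [0,0,0,-14,0],
  [0,0,0,-14,0],
])

```text
clock: 7.85
eef_pos: [528.3, 74.5, 203.4]
tool_rot: [3.136, -0.002, 1.441]
force: [0.1, -0.3, -1.1]
width: 85.6
gripper_force: 0.0
```

```bash
python3 - <<'E'
from h import *
im,d=ctrl.get_image('scene'); save('sc2.png',im[180:270,270:440],None,4)
np.savez('/tmp/s2.npz',im=im,d=d)
m=np.zeros(d.shape,bool); m[180:270,270:440]=1
P,uv=pts('scene',d,m); k=np.array([549.2,252.2]); t=np.radians(82.6); y=np.array([np.cos(t),np.sin(t)]); x=np.array([y[1],-y[0]])
Y=(P[:,:2]-k)@y+180; X=(P[:,:2]-k)@x
c=np.array([im[v,u] for u,v in uv]).astype(int); yel=(c[:,0]>c[:,2]+50)&(c[:,1]>c[:,2]+25)
s=yel&(abs(X)<40)&(abs(Y)<60); print('cheese',np.percentile(Y[s],[1,5,50,95,99]),np.percentile(X[s],[1,50,99]),np.percentile(P[s,2],[1,50,95,99]))
s=(c[:,0]>c[:,1]+60)&(c[:,0]>c[:,2]+60)&(Y<90)&(Y>30)&(P[:,2]>40); print('red',np.percentile(Y[s],[5,50,95]))
s=(Y>120)&(Y<240)&(P[:,2]>74)&(P[:,2]<84); print('ring',cv2.minAreaRect(P[s,:2].astype(np.float32)))
s=(Y>120)&(Y<240)&(P[:,2]>94)&(P[:,2]<105); print('fine',cv2.minAreaRect(P[s,:2].astype(np.float32)))
E
python3 go.py 549.2 252.2 150 60
```

```text
cheese [-36.94100968 -34.33477994 -10.53410307  37.78451726  40.74105962] [-17.92985804  15.69590733  23.10250197] [30.56445425 69.01797229 71.82727111 72.40611835]
red [53.68571153 55.47181483 57.73646018]
ring ((552.0301513671875, 252.64691162109375), (52.2696647644043, 48.19834899902344), 57.844146728515625)
fine ((551.445068359375, 252.07810974121094), (21.67466926574707, 28.3906307220459), 82.86112976074219)
7.9 [527.2  74.2 201.7] [ 3.139e+00 -1.000e-03  1.441e+00] 85.55917800101213 0.0 [-0.53 -0.3  -0.59] [ 0.025  0.051 -0.05 ] [-0.05  0.54 -0.21  1.9   0.16  0.71 -0.48]
cm 17.93 -0.11 5.17 spin 22.59
```

View pics/sc2.png

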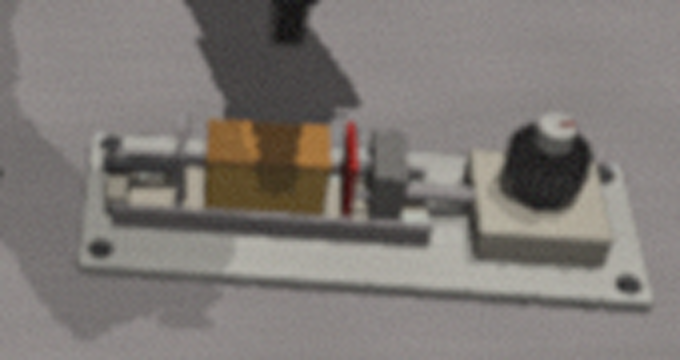

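The cheese sits upright in the channel at crop (268,165), clear of the gauge plate and the pusher. Next is the ring.

Request:
play_rows([
  [0,3,0,0,-8],
  [0,7,0,0,-16],
  [0,11,0,0.5,-24],
  [0,14,0,1.5,-32],
  [0,16.5,0,2.5,-40],
  [0,18,0,4,-48],
  [0,18,0,5,-55],
  [0,18,0,5,-58],
  [0,18,0,5,-58],
  [0,18,0,5,-58],
])

```text
clock: 8.9
eef_pos: [549.2, 252.4, 149.5]
tool_rot: [-3.14, -0.001, 2.453]
force: [0.3, 0.2, 0.3]
width: 85.5
gripper_force: 0.0
```

```bash
python3 go.py 550 252.3 73 140.6
```

```text
8.9 [549.2 252.4 149.5] [-3.140e+00 -1.000e-03  2.453e+00] 85.49589618545642 0.0 [0.32 0.16 0.28] [ 0.001 -0.001  0.001] [-0.2   0.73 -0.45  1.74  0.42  0.77  0.02]
cm -0.07 0.05 7.65 spin -0.08
```

Request:
play_rows([
  [0,0,0,1,0],
  [0,0,0,3,0],
  [0,0,0,5,0],
  [0,0,0,6.5,0],
  [0,0,0,7.4,0],
  [0,0,0,7.6,0],
  [0,0,0,7.6,0],
  [0,0,0,7.6,0],
])

```text
clock: 9.7
eef_pos: [550.2, 253.1, 75.3]
tool_rot: [3.14, 0.001, 2.454]
force: [-0.9, 0.7, 0.6]
width: 85.5
gripper_force: 0.0
```

Request:
play_rows([
  [0.15,0,0,0,0],
  [0.3,0,0,0,0],
  [0.4,0,0,0,0],
  [1,0,0,0,0],
  [1,0,0,0,0],
  [1,0,0,0,0],
  [1,0,0,0,0],
])

```text
clock: 10.4
eef_pos: [550.1, 253.0, 75.5]
tool_rot: [3.14, 0.001, 2.454]
force: [-0.4, -0.4, 5.7]
width: 50.2
gripper_force: 61.5
```

```bash
python3 go.py 550 252.3 73 140.6
```

```text
10.4 [550.1 253.   75.5] [3.140e+00 1.000e-03 2.454e+00] 50.206694448878565 61.540682315826416 [-0.41 -0.4   5.67] [-0.005  0.149  0.011] [-0.24  0.83 -0.39  1.77  0.49  0.63 -0.03]
cm -0.03 -0.06 0.25 spin -0.01
```

Request:
play_rows([
  [1,0,0,0,3],
  [1,0,0,0,7],
  [1,0,0,0,12],
  [1,0,0,0,17],
  [1,0,0,0,22],
  [1,0,0,0,26],
  [1,0,0,0,29],
  [1,0,0,0,30],
  [1,0,0,0,30],
  [1,0,0,0,30],
])

```text
clock: 11.4
eef_pos: [549.7, 252.7, 75.5]
tool_rot: [3.141, 0.0, 1.931]
force: [-1.8, -1.1, 6.1]
width: 50.5
gripper_force: 61.5
```

```bash
cat > look.py <<'E'
from h import *
s=ctrl.read_state(); T=[];
for i in range(3):
    im,d=ctrl.get_image('scene'); T.append(ctrl.read_state()['torque'])
print(s['clock'],'yaw',np.degrees(s['tool_rot'][2]).round(1),'F',s['force'].round(1),'T',np.round(T,3).tolist(),'q7',s['qpos'][6].round(2),s['width'].round(1))
m=np.zeros(d.shape,bool); m[180:270,270:440]=1
P,uv=pts('scene',d,m); k=np.array([549.2,252.2]); t=np.radians(82.6); y=np.array([np.cos(t),np.sin(t)])
Y=(P[:,:2]-k)@y+180
c=np.array([im[v,u] for u,v in uv]).astype(int)
r=(c[:,0]>c[:,1]+60)&(c[:,0]>c[:,2]+60)&(Y<90)&(Y>20)&(P[:,2]>40); print('red',r.sum(),np.percentile(Y[r],[5,50,95]).round(1))
s=(c[:,0]>c[:,2]+50)&(c[:,1]>c[:,2]+25)&(Y<60)&~r&(P[:,2]>40); print('cheese',np.percentile(Y[s],[1,5,95,99]).round(1))
np.savez('/tmp/last.npz',im=im,d=d)
E
python3 look.py
```

```text
Traceback (most recent call last):
  File "look.py", line 5, in <module>
    print(s['clock'],'yaw',np.degrees(s['tool_rot'][2]).round(1),'F',s['force'].round(1),'T',np.round(T,3).tolist(),'q7',s['qpos'][6].round(2),s['width'].round(1))
                                                                                                                                               ^^^^^^^^^^^^^^^^
AttributeError: 'float' object has no attribute 'round'
```

```bash
sed -i "s/s\['width'\].round(1)/round(s['width'],1)/" look.py; python3 look.py
```

```text
11.55 yaw 110.6 F [-1.2 -0.7  6.4] T [[-0.146, 0.228, -0.012], [-0.14, 0.188, 0.007], [-0.126, 0.261, 0.038]] q7 -0.41 50.8
red 19 [45.6 46.8 48.9]
cheese [-37.  -32.9  36.6  40.7]
```

Request:
play_rows([
  [1,0,0,0,3],
  [1,0,0,0,7],
  [1,0,0,0,12],
  [1,0,0,0,17],
  [1,0,0,0,22],
  [1,0,0,0,26],
  [1,0,0,0,29],
  [1,0,0,0,30],
  [1,0,0,0,30],
  [1,0,0,0,30],
])

```text
clock: 12.7
eef_pos: [549.2, 252.7, 75.5]
tool_rot: [-3.141, 0.0, 1.407]
force: [-3.0, -1.5, 7.2]
width: 50.3
gripper_force: 61.6
```

```bash
python3 look.py
```

```text
12.7 yaw 80.6 F [-3.  -1.5  7.2] T [[-0.206, 0.377, 0.079], [-0.222, 0.336, 0.057], [-0.268, 0.411, 0.014]] q7 -0.78 50.3
red 14 [37.7 38.5 40.5]
cheese [-42.2 -38.7  31.5  35.6]
```

Request:
play_rows([
  [1,0,0,0,3],
  [1,0,0,0,7],
  [1,0,0,0,12],
  [1,0,0,0,16],
  [1,0,0,0,19],
  [1,0,0,0,20],
  [1,0,0,0,20],
  [1,0,0,0,20],
])

```text
clock: 13.65
eef_pos: [548.9, 252.8, 75.5]
tool_rot: [-3.141, 0.001, 1.058]
force: [-3.2, -0.5, 7.4]
width: 50.3
gripper_force: 61.6
```

```bash
sed -i 's/range(3)/range(4)/; s/np.round(T,3).tolist()/np.mean(T,0).round(3),"Tz",np.array(T)[:,2].round(3)/' look.py; python3 look.py
```

```text
13.65 yaw 60.6 F [-3.2 -0.5  7.4] T [-0.258  0.511  0.052] Tz [0.037 0.078 0.067 0.026] q7 -1.02 50.3
red 12 [32.4 33.  34.3]
cheese [-47.5 -44.5  25.7  30.1]
```

Request:
play_rows([
  [1,0,0,0,2],
  [1,0,0,0,4],
  [1,0,0,0,4],
  [1,0,0,0,4],
  [1,0,0,0,4],
])

```text
clock: 14.35
eef_pos: [548.9, 252.8, 75.5]
tool_rot: [-3.141, 0.001, 0.988]
force: [-3.9, -1.0, 7.8]
width: 50.9
gripper_force: 61.7
```

```bash
python3 look.py
```

```text
14.35 yaw 56.6 F [-3.9 -1.   7.8] T [-0.261  0.523 -0.12 ] Tz [-0.138 -0.125 -0.122 -0.097] q7 -1.06 50.9
red 20 [30.5 32.6 33.4]
cheese [-48.3 -45.   24.   28. ]
```

Request:
play_rows([
  [1,0,0,0,2],
  [1,0,0,0,4],
  [1,0,0,0,4],
  [1,0,0,0,4],
  [1,0,0,0,4],
])

```text
clock: 15.05
eef_pos: [548.8, 252.8, 75.5]
tool_rot: [-3.141, 0.001, 0.918]
force: [-3.5, -1.6, 7.8]
width: 50.3
gripper_force: 61.7
```

```bash
python3 look.py
```

```text
15.05 yaw 52.6 F [-3.5 -1.6  7.8] T [-0.303  0.573 -0.116] Tz [-0.156 -0.15  -0.1   -0.059] q7 -1.11 50.3
red 13 [29.9 30.6 32.9]
cheese [-50.  -46.7  24.3  28. ]
```

Request:
play_rows([
  [1,0,0,0,2],
  [1,0,0,0,4],
  [1,0,0,0,4],
  [1,0,0,0,4],
  [1,0,0,0,4],
])

```text
clock: 15.75
eef_pos: [548.8, 252.9, 75.5]
tool_rot: [-3.14, 0.001, 0.848]
force: [-3.6, -0.0, 9.2]
width: 50.5
gripper_force: 61.7
```

```bash
python3 look.py
```

```text
15.75 yaw 48.6 F [-3.6 -0.   9.2] T [-0.262  0.569 -0.072] Tz [-0.122 -0.069 -0.08  -0.02 ] q7 -1.16 50.5
red 13 [29.9 30.6 32.7]
cheese [-50.  -46.9  23.4  27.7]
```

Request:
play_rows([
  [1,0,0,0,2],
  [1,0,0,0,3],
  [1,0,0,0,3],
  [1,0,0,0,3],
  [1,0,0,0,3],
])

```text
clock: 16.45
eef_pos: [548.7, 252.9, 75.5]
tool_rot: [-3.141, 0.001, 0.797]
force: [-3.7, -0.7, 8.5]
width: 50.2
gripper_force: 61.7
```

```bash
sed -i 's/range(4)/range(10)/' look.py; python3 look.py
python3 - <<'E'
from h import *
im=np.load('/tmp/last.npz')['im']; save('ct.png',im[200:250,280:400],None,6)
E
```

```text
16.45 yaw 45.7 F [-3.7 -0.7  8.5] T [-0.274  0.587  0.14 ] Tz [0.134 0.111 0.142 0.13  0.13  0.114 0.164 0.149 0.17  0.159] q7 -1.19 50.2
red 12 [30.1 30.6 31.7]
cheese [-50.1 -46.7  23.7  28. ]
```

View pics/ct.png

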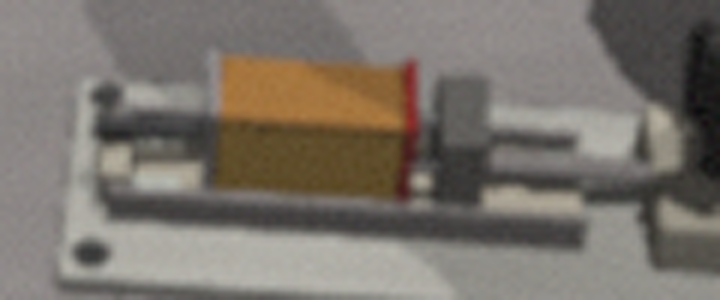

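Run:
```python
from h import *
k=np.array([549.2,252.2]); t=np.radians(82.6); y=np.array([np.cos(t),np.sin(t)]); x=np.array([y[1],-y[0]])
im2,d2=ctrl.get_image('top'); np.savez('/tmp/t2.npz',im=im2,d=d2)
for f,n in(('s2','scene'),('last','scene'),('top','top'),('t2','top')):
    z=np.load(f'/tmp/{f}.npz'); im,d=z['im'],z['d']
    m=np.zeros(d.shape,bool)
    if n=='scene': m[180:270,270:440]=1
    else: m[145:230,130:285]=1
    P,uv=pts(n,d,m); Y=(P[:,:2]-k)@y+180; X=(P[:,:2]-k)@x
    c=np.array([im[v,u] for u,v in uv]).astype(int); g=c.max(1)-c.min(1)<35
    s=g&(Y>28)&(Y<100)&(abs(X)<22)&(P[:,2]>60)&(P[:,2]<70)
    r=(c[:,0]>c[:,1]+50)&(c[:,0]>c[:,2]+40)&(Y>20)&(Y<70)&(P[:,2]>64)&(abs(X)<25)&(c[:,1]<c[:,2]+25)
    print(f,'carr',s.sum(),np.percentile(Y[s],[5,25,50,75,95]).round(1) if s.any() else'','red',r.sum(),np.percentile(Y[r],[5,25,50,75,95]).round(1) if r.any() else '')
h=np.vstack([cv2.resize(q[160:215,150:260],None,fx=5,fy=5,interpolation=cv2.INTER_CUBIC) for q in(np.load('/tmp/top.npz')['im'],im2)])
save('t2.png',h)
```

```text
s2 carr 103 [70.5 74.6 81.2 86.4 90.8] red 27 [53.7 53.9 55.5 56.6 58.1]
last carr 103 [43.8 47.4 53.9 59.6 64.5] red 18 [28.6 30.3 30.6 30.9 32.9]
top carr 139 [71.  74.3 79.2 85.  89.6] red 49 [53.9 54.8 56.5 58.2 59.7]
t2 carr 155 [44.6 48.7 54.6 60.6 65.4] red 32 [30.1 31.1 32.2 33.4 34.5]
```

View pics/t2.png

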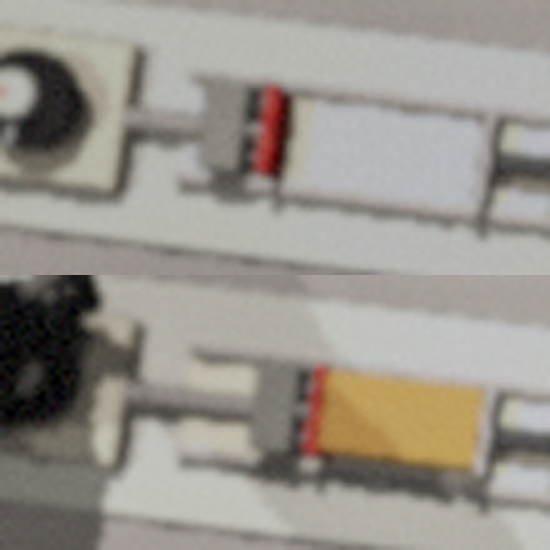

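The cheese touches the gauge plate. The carriage has moved 26.6 mm and the pusher about 24.7 mm, so the spring is compressed about 2 mm (≈ 10 N). I let go and retreat.

Request:
play_rows([
  [0.3,0,0,0,0],
  [0.1,0,0,0,0],
  [0,0,0,0,0],
  [0,0,0,0,0],
  [0,0,0,-2,0],
  [0,0,0,-5,0],
  [0,0,0,-9,0],
  [0,0,0,-13,0],
  [0,0,0,-15,0],
  [0,0,0,-15,0],
])

```text
clock: 18.0
eef_pos: [551.7, 253.5, 228.2]
tool_rot: [3.139, -0.007, 0.796]
force: [0.0, 0.4, -0.8]
width: 85.6
gripper_force: 0.0
```

Request:
play_rows([
  [0,-3,0,-2,0],
  [0,-7,0,-4,0],
  [0,-11,0,-4,0],
  [0,-14,0,-4,0],
  [0,-15,0,-4,0],
  [0,-15,0,-4,0],
])

```text
clock: 18.6
eef_pos: [443.9, 144.6, 264.2]
tool_rot: [-3.141, 0.001, 0.795]
force: [0.6, 0.6, -0.5]
width: 85.3
gripper_force: 0.0
```

```bash
python3 look.py
python3 - <<'E'
from h import *
k=np.array([549.2,252.2]); t=np.radians(82.6); y=np.array([np.cos(t),np.sin(t)]); x=np.array([y[1],-y[0]])
im2,d2=ctrl.get_image('top'); np.savez('/tmp/t3.npz',im=im2,d=d2)
for f,n in(('last','scene'),('t3','top')):
    z=np.load(f'/tmp/{f}.npz'); im,d=z['im'],z['d']
    m=np.zeros(d.shape,bool)
    if n=='scene': m[180:270,270:440]=1
    else: m[145:230,130:285]=1
    P,uv=pts(n,d,m); Y=(P[:,:2]-k)@y+180; X=(P[:,:2]-k)@x
    c=np.array([im[v,u] for u,v in uv]).astype(int); g=c.max(1)-c.min(1)<35
    s=g&(Y>28)&(Y<100)&(abs(X)<22)&(P[:,2]>60)&(P[:,2]<70)
    print(f,np.percentile(Y[s],[5,25,50,75,95]).round(1))
a=np.load('/tmp/last.npz')['im'][190:250,285:435]; h=np.vstack([cv2.resize(a,(750,300)),cv2.resize(im2[150:210,130:280],(750,300))])
save('fin.png',h)
E
```

```text
18.6 yaw 45.5 F [ 0.6  0.6 -0.5] T [ 0.013 -0.001  0.006] Tz [-0.001  0.028 -0.002  0.017 -0.013  0.021  0.008  0.016 -0.008 -0.003] q7 -1.11 85.3
red 30 [27.8 30.4 33.3]
cheese [-50.  -47.2  22.9  25.6]
last [44.  48.1 53.9 59.4 64.6]
t3 [44.6 49.  54.6 60.2 65. ]
```

View pics/fin.png

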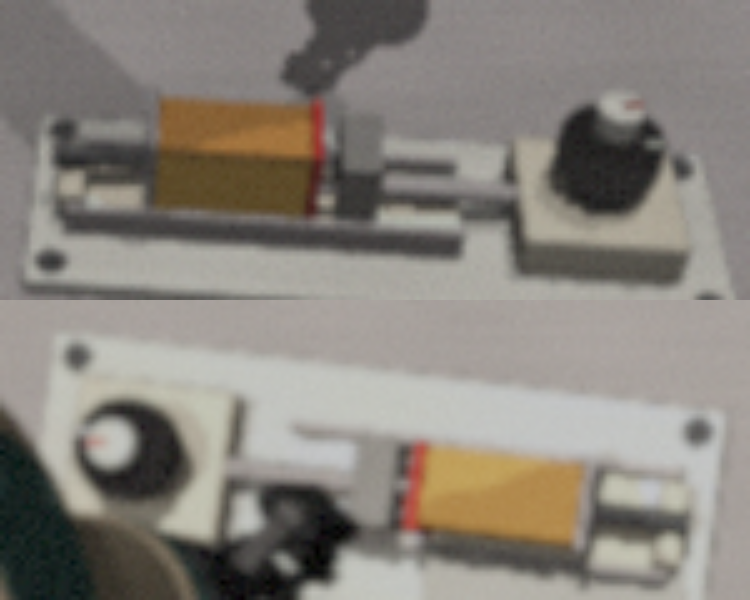

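The carriage stayed where it was left, the cheese is held between the plate and the pusher, and the red mark on the inner knob points the same way as before. Handing in.

```bash
python3 -c "
from cell import ctrl
print(ctrl.finish_job())"
```

```text
the job is handed in; nothing more can be done
None
```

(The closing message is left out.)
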